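Set the length stop of the ejector-pin jig and hold it

TASK

An ejector pin lies in the vee of the length-stop jig: swing the open hold-down clamp fully down onto it. Then push the lock button on the jig fully in, draw the telescoping stop arm out by its grip post until its pointer stands opposite the slot of the rider on the scale rail, and finish while holding the arm there, because its spring pulls it back in. Leave the rider where it is set, the pin in its vee, and the things round the jig alone.

Things in the scene. Friction and masses are not known exactly. Their poses are not given: they have to be found in the camera images.
- jig: Jig fixed to the bench; origin on the bench under its main base plate (12 mm thick, x -65..90, y -90..90 mm; narrower extension x 20..90 to y -225). z up, -y: the way the stop arm extends (robot's right), -x about towards the robot. Rows along y: vee block (x -35, top 35 mm over bench), stop arm's aluminium tube housing (x 20..50, y -80..80, top 42), scale rail (x 68..82, y -222..-88, top 26).
- clamp (a joint): Hinge of the hold-down clamp, rad: 0 = fully down over the pin (hard stop), positive = raised, up to 1.45 (nearly upright, leaning towards the robot). Starts between 0.9 and 1.3. It is stiff and stays where it is left; about 2 N at the handle moves it.
- clamp_hinge (a point): Point on the clamp's hinge axis, which runs along the jig's y, 45 mm above the bench, midway across the clamp. When down, the clamp points from here along the jig's -x.
- clamp_handle (a point): Centre of the clamp's black T-handle, a round bar 14 mm thick, 32 mm long along the jig's y, at the clamp's free end, 85 mm from the hinge axis. 45 mm above the bench when down, clear in front of the base plate; about 110 to 127 mm at the start. Pinched over its two end faces (fingers closing along jig y) it turns between the fingers as the clamp swings. The clamp bar behind it is 14 mm wide.
- lock_button (a joint): Travel of the lock button, m: 0 = out (arm locked), 0.007 = fully in, downward (hard stop; arm free). It takes about 3 N and stays in when let go.
- button_top (a point): Centre of the top face of the lock button, a dark round button of 18 mm diameter on the top of the aluminium housing: 52 mm above the bench when out, 45 mm when fully in (the collar round it also stands 45 mm high). Press it straight down.
- stop_arm: Origin: centre of its upright round steel grip post (16 mm thick, 36 to 80 mm over the bench, origin at 62), axes as the jig's. Slides only along jig -y, 0 to 115 mm from the retracted start. Locked until the button is in; then a spring pulls it back, 1.6 to 4 N. A stop plate, top at 40 mm, crosses it 15 mm beyond the post axis; the housing's mouth is 45 mm behind the post at the start.
- pointer_tip (a point): Tip of the arm's pointer, a 2.5 mm thin blade that points along the jig's +x to the scale rail; 30 mm nearer the housing than the post axis.
- rider (a joint): Position of the rider along the scale rail, m: the extension of the arm that is wanted; the arm starts at 0, and rider and arm count in the same direction (jig -y). Set between 0.035 and 0.085 at the start and stiff (4 N); it is not to be moved.
- rider_slot (a point): Middle of the mouth of the rider's 8 mm wide slot, on the side facing the arm, 3 mm past the pointer tip along the jig's x. The rider is a dark steel block 22 mm long on the scale rail (marks every 5 mm) with a small screw on top. Axes as the jig's. The pointer is right when opposite this slot, that is, at the same jig y.
- vee_mid (a point): Middle of the vee, on the axis of the pin lying in it, 34 mm above the bench.
- ejector_pin_1: The loose steel ejector pin, 6 mm diameter and 113 mm long, lying in the vee along the jig's y with its 9 mm head overhanging at the left (+y) end. Origin in the middle of its length, 4 mm below its axis.
- gauge_block_1: Bystander: loose ground steel block 30x35x12 mm on the bench to the right of the jig; origin at the centre of its underside.
- oil_stone_1: Bystander: loose dressing stone stick 13x90x12 mm to the right of the jig; origin at the centre of its underside.
- tape_measure: Bystander: loose pocket tape measure 32x77x58 mm to the right of the jig; origin at the centre of its underside.
- ejector_pin_2: Bystander: a spare ejector pin like the first, lying on the bench to the right in front; origin at the centre of its underside.

How it is judged:
By the outcome, as a careful person would: the job done as asked, in the order asked, and still so for the second after the job is handed in, while the arm keeps its last pose, push and grip.
It also fails if it takes over 48 s, if anything falls off the work surface, if the arm or the gripper's body presses on something with over 40 N, if the wrist force passes 120 N, or if a joint passes its speed limit or range.

ROBOT

A 6-joint arm with a two-finger parallel gripper is mounted at the origin on a cart in front of the work surface, level with it; the furniture and walls round the work are solid. World frame = base frame: x ahead of the robot, y to its left, z up, the work surface at z = 0. Lengths are in m, angles in rad, forces in N, time in s.
With the tool pointing down it reaches from about 0.375 to 0.9 m from the base axis. Payload 3.1 kg.
Tool frame: the origin (TCP) lies on the centre line of the jaws, within the pads' length; the fingertips stand manip.finger_overhang ahead of it and the grasp point (between the pads) lies 11 mm behind it (manip.finger_overhang is the distance from the TCP to the fingertips, in m); y points along the fingers, z is the direction in which the jaws open and shut, and the axes are right-handed (so a half turn about y gives the same grasp; the last joint's range is limited). The gripper opens to 85 mm and grips with 20 to 120 N. Pads are 22 mm wide; open, the fingers measure 114 mm over their backs; the gripper's body (76 mm by 85 mm) begins 54 mm behind the grasp point. The pads swing forward as they close: fully open they stand 13 mm farther back than shut.
Start: joints at [-1.411, 0.527, 1.433, -0, 1.181, -0.178], TCP at [0.208, -0.589, 0.239] pointing down, gripper open.
Joint ranges: [-3.08, 3.08], [-0.75, 2.2], [0.22, 2.44], [-1.43, 4.57], [0, 2.65], [-2.85, 2.85]. Speed limits (rad/s): [2.79, 2.79, 3.14, 3.14, 3.14, 3.14].

INTERFACE

Orientations are given as a unit quaternion [x, y, z, w].
In Python, from station import manip gives the robot as it stands.
- The arm moves only by the tool send_rows, never from a script. Its argument "plan" is a list of rows, each an object with "linear": the shift along the tool's x, y, z in units of 30 mm (1.0 is 30 mm), a list of three; "roll": the turn about the tool's y in units of 6 degrees (1.0 is 6 degrees). In form: [{"linear": [tx, ty, tz], "roll": roll}, ...]. A call has exactly 5 rows; each row shifts and turns the commanded pose from where the row before left it, along the tool's axes as they then stand; what a row does not reach is not made up. A row lasts 1/8 s, in which the tool goes at most 62.5 mm and 10.7 degrees, less where a joint would pass 70% of its speed; a pose out of reach is approached as far as the arm can. A call is refused whole if a number of a shift passes 1 or a number of a turn 1, either way. A call with a gripper value outside its range is refused whole. "claw" is the finger opening in mm, from 0 to 85.4, set as the call begins (left out, the last holds). The fingers move at their own pace and stop on an object; "force" is the grip in N (left out, the last holds). Time passes only in rows, so rows that do not move let the fingers close, or fill a call up. It gives the time, the measured TCP pose, the force and the opening at its end, in the units of the state.
- manip.sense(): the state, without advancing time (a new reading comes with each control period).
- manip.snapshot(name): name is "scene" or "top" or "wrist"; returns the picture (480x640x3 uint8, blue, green, red); there is no depth.
- manip.get_calibration(name): a dict with "fovy" (degrees; the focal length in pixels is half the picture's height over the tangent of half this angle, whatever the lens; pixels are square), "cx", "cy" (the principal point, pixels), "cam_to_world" (4x4, takes a point from camera to world coordinates); the wrist camera has in their place "tool_from_camera" (4x4, takes a point from camera to tool coordinates, whose origin is the TCP and whose axes are the tool frame's). Camera axes: x right, y down, z forward; pixel columns grow to the right and rows downward; lengths in m; the calibration is good to about 2 mm. A picture is of the moment at which its call begins: read the wrist's pose just before it. get_calibration takes no time and is no camera call.
- manip.sign_off(): hands the job in, once; it reports no verdict.
Trained networks look in the newest picture that a camera, given by its name, has taken for a name from the list of things; names that differ only in an ending like _2 or _b are one class to them, and where a whole thing is asked for, a point or a joint stands for the part that bears it (a point fixed in the world has none). Each returns a list of dicts, best first, with "p" (0 to 1); they miss things now and then, are a little off and sometimes report something else, mostly with a low value. They report only what shows in the picture. A call takes as long as a camera call.
- manip.look_for(camera, query): "extent" ([left, top, right, bottom] in pixels, round what is visible of it).
The state is a dict: "t": time; "q": joint angles; "qd": joint speeds; "tau": joint torques, N m; "tcp_pos": TCP position; "tool_rot": TCP orientation; "force": force on the tool from outside, world axes, zero at the start; "ft_torque": the same for the moment, N m; "finger_gap": opening from 0.0 (shut) to 1.0 (fully open).
Only numpy, scipy, OpenCV 4.12 (cv2) and the standard library are available. Lean on these libraries where they do the work, as an engineer would, in place of code of your own. Each camera call takes 0.05 s, during which the arm holds its last target.

## Working session

There is one attempt and no reset: what is moved stays moved. The work goes in short steps, Python scripts to look and compute and a tool call to move; the robot and the scene stay as the last step left them, time stands still between calls to the robot, and variables do not carry over. Pictures are saved under pics/ and viewed, and the job is handed in when it is done.

Besides the shell and the picture viewer there is one more tool, called after ">>>" by a JSON object that holds its "fn" and its "kwargs", one argument or row to a line. send_rows: Moves the arm, as the interface text tells. Its arguments: {"type":"object","properties":{"plan":{"type":"array"},"claw":{"type":"number"},"force":{"type":"number"}},"required":["plan"]}

```bash
ls; mkdir -p pics
python3 - <<'E'
from station import manip
import cv2,numpy as np
np.set_printoptions(precision=4,suppress=True)
print(manip.sense()); print(manip.finger_overhang)
for n in ["scene","top","wrist"]:
    im=manip.snapshot(n); cv2.imwrite(f"pics/{n}0.png",im); print(n,manip.get_calibration(n))
E
```

```text
pics
{'t': 0.0, 'q': array([-1.4105,  0.5284,  1.4339, -0.    ,  1.1814, -0.1785]), 'qd': array([ 0.0008,  0.001 ,  0.0005, -0.0003,  0.0021,  0.0005]), 'tau': array([  0.    , -44.2355, -17.8029,  -0.0001,   0.0084,   0.    ]), 'tcp_pos': array([ 0.2076, -0.5888,  0.2383]), 'tool_rot': array([-0.1192,  0.6978, -0.6962,  0.1192]), 'force': array([ 0.8603, -0.3603,  0.2164]), 'ft_torque': array([ 0.051 , -0.017 ,  0.0268]), 'finger_gap': 0.9959547166032162}
0.008
scene {'fovy': 42.20771729186332, 'cx': 309.84043694911384, 'cy': 247.1831049480372, 'cam_to_world': array([[-0.5273, -0.4358,  0.7294, -0.4485],
       [-0.8493,  0.2964, -0.4369,  0.3581],
       [-0.0258, -0.8499, -0.5264,  0.7624],
       [ 0.    ,  0.    ,  0.    ,  1.    ]])}
top {'fovy': 42.29837753414722, 'cx': 325.74496456956024, 'cy': 237.92706422550708, 'cam_to_world': array([[ 0.0277, -0.9884,  0.1496,  0.346 ],
       [-0.9996, -0.0259,  0.0135, -0.2202],
       [-0.0094, -0.1499, -0.9887,  1.106 ],
       [ 0.    ,  0.    ,  0.    ,  1.    ]])}
wrist {'fovy': 69.88912399308457, 'cx': 321.75387811090974, 'cy': 239.4976857205286, 'tool_from_camera': array([[ 0.0003,  0.9586,  0.2849, -0.0721],
       [-0.    , -0.2849,  0.9586, -0.1348],
       [ 1.    , -0.0003, -0.0001,  0.0004],
       [ 0.    ,  0.    ,  0.    ,  1.    ]])}
```

View pics/scene0.png

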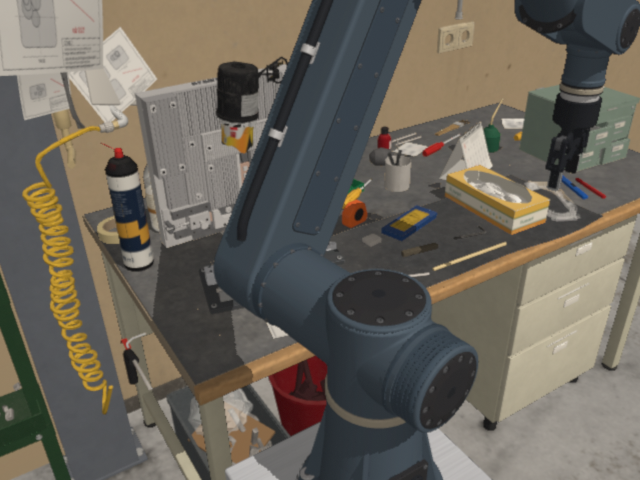

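View pics/top0.png

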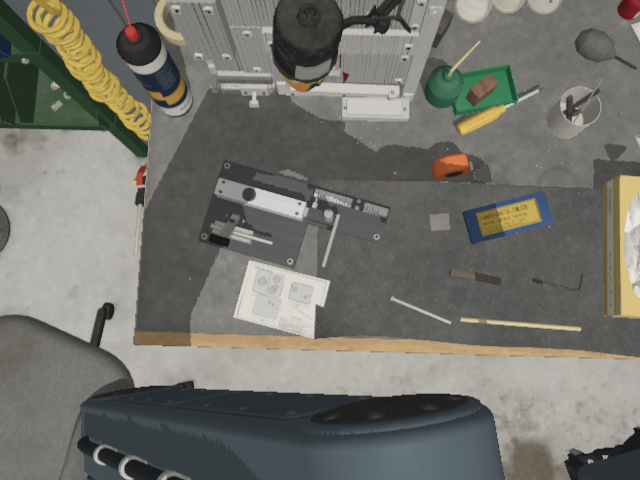

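View pics/wrist0.png

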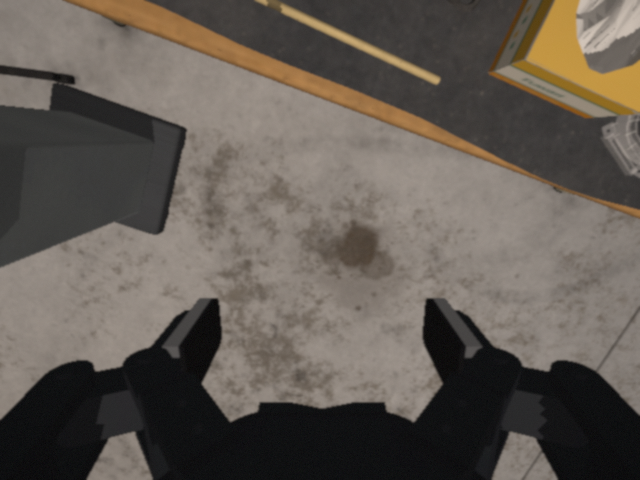

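Run:
```python
from station import manip
for n in ["jig","clamp_hinge","clamp_handle","button_top","stop_arm","pointer_tip","rider","rider_slot","vee_mid","ejector_pin_1","gauge_block_1","oil_stone_1","tape_measure"]:
    for c in ["top","scene"]:
        r=manip.look_for(c,n)
        print(c,n,[([round(float(v)) for v in d["extent"]],round(float(d["p"]),2)) for d in r[:3]])
print(manip.sense()["t"])
```

```text
top jig [([197, 155, 390, 269], 0.82)]
scene jig [([201, 242, 347, 316], 0.61)]
top clamp_hinge [([389, 292, 449, 324], 0.37)]
scene clamp_hinge [([198, 237, 346, 314], 0.77)]
top clamp_handle [([210, 215, 241, 245], 0.8)]
scene clamp_handle []
top button_top [([242, 190, 253, 201], 0.67), ([197, 158, 388, 267], 0.27)]
scene button_top []
top stop_arm [([305, 203, 338, 264], 0.91), ([447, 266, 501, 283], 0.45)]
scene stop_arm []
top pointer_tip [([302, 205, 340, 266], 0.56)]
scene pointer_tip []
top rider []
scene rider []
top rider_slot [([197, 158, 386, 268], 0.66), ([450, 270, 499, 280], 0.61), ([351, 196, 365, 207], 0.55)]
scene rider_slot []
top vee_mid [([200, 158, 390, 268], 0.86)]
scene vee_mid [([199, 244, 346, 316], 0.64)]
top ejector_pin_1 [([210, 222, 272, 245], 0.69), ([389, 294, 450, 323], 0.57)]
scene ejector_pin_1 [([416, 275, 419, 276], 0.63)]
top gauge_block_1 [([428, 212, 452, 230], 0.86)]
scene gauge_block_1 [([361, 234, 384, 250], 0.68)]
top oil_stone_1 [([450, 268, 501, 280], 0.72), ([198, 156, 387, 268], 0.33)]
scene oil_stone_1 [([400, 246, 435, 259], 0.57)]
top tape_measure [([431, 154, 469, 179], 0.91), ([243, 185, 252, 199], 0.28)]
scene tape_measure [([342, 202, 367, 230], 0.93)]
1.45
```

```bash
cat > h.py <<'E'
import numpy as np, cv2
from scipy.spatial.transform import Rotation as R
np.set_printoptions(precision=4,suppress=True)
from station import manip
def K(c):
    f=240/np.tan(np.radians(c["fovy"])/2); return f,c["cx"],c["cy"]
def ray(name,uv,pose=None):
    c=manip.get_calibration(name);f,cx,cy=K(c)
    d=np.array([(uv[0]-cx)/f,(uv[1]-cy)/f,1.])
    T=c["cam_to_world"] if name!="wrist" else pose@c["tool_from_camera"]
    return T[:3,3],T[:3,:3]@d
def at_z(name,uv,z,pose=None):
    o,d=ray(name,uv,pose); return o+d*(z-o[2])/d[2]
def proj(name,p,pose=None):
    c=manip.get_calibration(name);f,cx,cy=K(c)
    T=c["cam_to_world"] if name!="wrist" else pose@c["tool_from_camera"]
    q=T[:3,:3].T@(np.asarray(p)-T[:3,3]); return np.array([cx+f*q[0]/q[2],cy+f*q[1]/q[2]])
def P(s):
    T=np.eye(4);T[:3,:3]=R.from_quat(s["tool_rot"]).as_matrix();T[:3,3]=s["tcp_pos"];return T
E
python3 - <<'E'
import cv2
im=cv2.imread("pics/top0.png")[145:280,190:400]
cv2.imwrite("pics/top0z.png",cv2.resize(im,None,fx=3.8,fy=3.8,interpolation=cv2.INTER_CUBIC))
E
```

```text
(no output)
```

View pics/top0z.png

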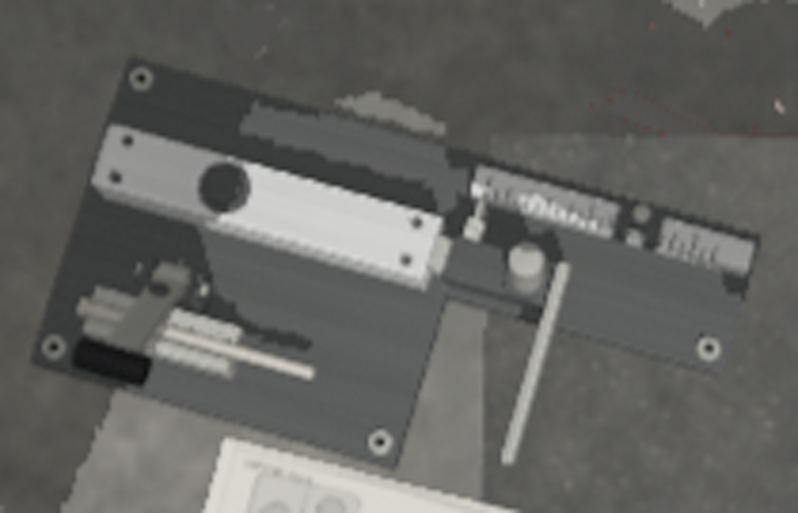

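```bash
cat > fit.py <<'E'
from h import *
from scipy.optimize import least_squares
z=lambda u,v:(np.array([u,v])+.5)/3.8-.5+[190,145]
pts=[((.09,.09,.012),z(130,58)),((-.065,.09,.012),z(33,365)),((-.065,-.09,.012),z(398,468)),((.09,-.225,.012),z(762,235)),((.02,-.225,.012),z(718,377)),
((.05,.08,.042),z(110,125)),((.02,.08,.042),z(93,182)),((.02,-.08,.042),z(427,275)),((.05,-.08,.042),z(443,215))]
def W(p,j):
    c,s=np.cos(p[2]),np.sin(p[2]);return np.array([p[0]+c*j[0]-s*j[1],p[1]+s*j[0]+c*j[1],j[2]])
if __name__=="__main__":
    f=lambda p:np.concatenate([proj("top",W(p,j))-u for j,u in pts])
    r=least_squares(f,[.5,-.1,-.2]);print(r.x,r.fun.reshape(-1,2))
    p=r.x;np.save("jig.npy",p)
    def J(u,v,h):
        w=at_z("top",z(u,v),h);c,s=np.cos(p[2]),np.sin(p[2]);d=w[:2]-p[:2];return w,np.array([c*d[0]+s*d[1],-s*d[0]+c*d[1]])*1000
    for n,u,v,h in [("button",224,187,.052),("post",527,257,.08),("rider a",620,220,.036),("screw",641,215,.04),("riderslot",633,238,.03),("pointer",475,228,.03),("handle",112,362,.118),("hinge",175,275,.055),("plate end",508,462,.04)]:
        print(n,*J(u,v,h))
E
python3 fit.py
```

```text
[ 0.5418 -0.0796 -0.2541] [[-0.3119 -0.6416]
 [-0.9351 -0.5435]
 [-0.4576  0.165 ]
 [ 0.3868 -0.3638]
 [ 1.6118 -0.6522]
 [ 0.585  -0.3018]
 [-0.1038  0.6844]
 [-0.7109  0.974 ]
 [-0.0615  0.5613]]
button [ 0.5795 -0.0695  0.052 ] [33.9212 19.2588]
post [ 0.545  -0.2093  0.08  ] [  35.7267 -124.7278]
rider a [ 0.5721 -0.2514  0.036 ] [  72.516  -158.6695]
screw [ 0.5739 -0.261   0.04  ] [  76.6071 -167.4363]
riderslot [ 0.565  -0.2578  0.03  ] [  67.2388 -166.6479]
pointer [ 0.5679 -0.1842  0.03  ] [ 51.4963 -94.6993]
handle [ 0.4878 -0.0349  0.118 ] [-63.5487  29.717 ]
hinge [ 0.5375 -0.0496  0.055 ] [-11.7792  27.9912]
plate end [ 0.4578 -0.2029  0.04  ] [ -50.3127 -140.3711]
```

```bash
cat >> h.py <<'E'
def jw(x,y,z):
    p=np.load("jig.npy");c,s=np.cos(p[2]),np.sin(p[2]);return np.array([p[0]+c*x-s*y,p[1]+s*x+c*y,z])
def tgt(pos,n=5,flip=False):
    """rows (units) to world pos with tool x along jig x"""
    p=np.load("jig.npy");s=manip.sense();T=P(s)
    y=np.array([0,0,-1.]);zz=np.array([-np.sin(p[2]),np.cos(p[2]),0])*(-1 if flip else 1)
    M=np.c_[np.cross(y,zz),y,zz]
    rv=R.from_matrix(T[:3,:3].T@M).as_rotvec();print("rotvec deg tool",np.degrees(rv),"t",s["t"])
    d=T[:3,:3].T@(pos-T[:3,3]);print("shift tool mm",d*1000,"roll units",np.degrees(rv[1])/6)
    roll=np.degrees(rv[1])/6/n
    Rm=T[:3,:3];dw=(pos-T[:3,3])/n
    for i in range(n):
        # shift along axes at row start
        print([round(float(v),2) for v in Rm.T@dw/.03],round(roll,2))
        Rm=Rm@R.from_rotvec([0,np.radians(6*roll),0]).as_matrix()
E
python3 - <<'E'
from h import *
s=manip.sense();print(P(s)[:3,:3])
tgt(jw(-60,28,0)*[0,0,0]+jw(-.12,-.05,.30),25)
tgt(jw(-.12,-.05,.30),25,True)
E
```

```text
[[-0.9432 -0.      0.3323]
 [-0.3323 -0.     -0.9432]
 [ 0.     -1.      0.    ]]
rotvec deg tool [   0.0003 -146.0308    0.002 ] t 1.45
shift tool mm [-357.0625  -60.6927 -395.3922] roll units -24.338467442038617
[-0.48, -0.08, -0.53] -0.97
[-0.53, -0.08, -0.48] -0.97
[-0.57, -0.08, -0.42] -0.97
[-0.61, -0.08, -0.36] -0.97
[-0.65, -0.08, -0.3] -0.97
[-0.67, -0.08, -0.23] -0.97
[-0.69, -0.08, -0.16] -0.97
[-0.71, -0.08, -0.09] -0.97
[-0.71, -0.08, -0.01] -0.97
[-0.71, -0.08, 0.06] -0.97
[-0.7, -0.08, 0.13] -0.97
[-0.68, -0.08, 0.2] -0.97
[-0.66, -0.08, 0.27] -0.97
[-0.63, -0.08, 0.33] -0.97
[-0.59, -0.08, 0.4] -0.97
[-0.55, -0.08, 0.45] -0.97
[-0.5, -0.08, 0.51] -0.97
[-0.44, -0.08, 0.56] -0.97
[-0.38, -0.08, 0.6] -0.97
[-0.32, -0.08, 0.63] -0.97
[-0.26, -0.08, 0.66] -0.97
[-0.19, -0.08, 0.69] -0.97
[-0.12, -0.08, 0.7] -0.97
[-0.04, -0.08, 0.71] -0.97
[0.03, -0.08, 0.71] -0.97
rotvec deg tool [-0.0015 33.9692  0.0002] t 1.45
shift tool mm [-357.0625  -60.6927 -395.3922] roll units 5.661532555773012
[-0.48, -0.08, -0.53] 0.23
[-0.46, -0.08, -0.54] 0.23
[-0.45, -0.08, -0.55] 0.23
[-0.44, -0.08, -0.56] 0.23
[-0.42, -0.08, -0.57] 0.23
[-0.41, -0.08, -0.58] 0.23
[-0.4, -0.08, -0.59] 0.23
[-0.38, -0.08, -0.6] 0.23
[-0.37, -0.08, -0.61] 0.23
[-0.35, -0.08, -0.62] 0.23
[-0.34, -0.08, -0.62] 0.23
[-0.32, -0.08, -0.63] 0.23
[-0.31, -0.08, -0.64] 0.23
[-0.29, -0.08, -0.65] 0.23
[-0.28, -0.08, -0.65] 0.23
[-0.26, -0.08, -0.66] 0.23
[-0.25, -0.08, -0.67] 0.23
[-0.23, -0.08, -0.67] 0.23
[-0.22, -0.08, -0.68] 0.23
[-0.2, -0.08, -0.68] 0.23
[-0.18, -0.08, -0.69] 0.23
[-0.17, -0.08, -0.69] 0.23
[-0.15, -0.08, -0.69] 0.23
[-0.13, -0.08, -0.7] 0.23
[-0.12, -0.08, -0.7] 0.23
```

>>> {"fn": "send_rows", "kwargs": {
  "plan": [
    {"linear": [-0.6, -0.1, -0.66], "roll": 0.28},
    {"linear": [-0.57, -0.1, -0.68], "roll": 0.28},
    {"linear": [-0.55, -0.1, -0.7], "roll": 0.28},
    {"linear": [-0.53, -0.1, -0.72], "roll": 0.28},
    {"linear": [-0.5, -0.1, -0.73], "roll": 0.28}
  ],
  "claw": 60
}}

```text
t: 2.08
tcp_pos: [0.2584, -0.4651, 0.2545]
tool_rot: [0.067, -0.704, 0.704, -0.068]
force: [-0.6, -0.7, 0.6]
finger_gap: 0.703
```

>>> {"fn": "send_rows", "kwargs": {
  "plan": [
    {"linear": [-0.49, -0.1, -0.74], "roll": 0.28},
    {"linear": [-0.47, -0.1, -0.76], "roll": 0.28},
    {"linear": [-0.44, -0.1, -0.78], "roll": 0.28},
    {"linear": [-0.42, -0.1, -0.78], "roll": 0.28},
    {"linear": [-0.4, -0.1, -0.8], "roll": 0.28}
  ]
}}

```text
t: 2.7
tcp_pos: [0.3091, -0.3414, 0.2696]
tool_rot: [0.016, -0.707, 0.707, -0.016]
force: [0.5, -0.4, -0.2]
finger_gap: 0.704
```

>>> {"fn": "send_rows", "kwargs": {
  "plan": [
    {"linear": [-0.37, -0.1, -0.81], "roll": 0.28},
    {"linear": [-0.35, -0.1, -0.82], "roll": 0.28},
    {"linear": [-0.32, -0.1, -0.83], "roll": 0.28},
    {"linear": [-0.3, -0.1, -0.84], "roll": 0.28},
    {"linear": [-0.27, -0.1, -0.85], "roll": 0.28}
  ]
}}

```text
t: 3.32
tcp_pos: [0.3591, -0.2174, 0.2846]
tool_rot: [-0.036, -0.706, 0.706, 0.036]
force: [0.9, 0.3, 0.2]
finger_gap: 0.706
```

Run:
```python
from h import *
s=manip.sense();print(s["tcp_pos"],s["q"],s["finger_gap"])
tgt(jw(-.12,-.05,.30),5,True)
```

```text
[ 0.3591 -0.2174  0.2846] [-0.8121  0.183   1.8576  0.0001  1.1004  0.8608] 0.7058437159378367
rotvec deg tool [-0.0193  8.7082 -0.0308] t 3.325
shift tool mm [ -41.5943  -15.3962 -124.4033] roll units 1.4513728086772708
[-0.28, -0.1, -0.83] 0.29
[-0.25, -0.1, -0.84] 0.29
[-0.23, -0.1, -0.84] 0.29
[-0.2, -0.1, -0.85] 0.29
[-0.17, -0.1, -0.86] 0.29
```

>>> {"fn": "send_rows", "kwargs": {
  "plan": [
    {"linear": [-0.28, -0.1, -0.83], "roll": 0.29},
    {"linear": [-0.25, -0.1, -0.84], "roll": 0.29},
    {"linear": [-0.23, -0.1, -0.84], "roll": 0.29},
    {"linear": [-0.2, -0.1, -0.85], "roll": 0.29},
    {"linear": [-0.17, -0.1, -0.86], "roll": 0.29}
  ]
}}

```text
t: 3.95
tcp_pos: [0.413, -0.0978, 0.2996]
tool_rot: [-0.09, -0.701, 0.701, 0.089]
force: [-0.5, -0.2, 0.5]
finger_gap: 0.706
```

Run:
```python
from h import *
s=manip.sense();np.savez("w1.npz",T=P(s));cv2.imwrite("pics/w1.png",manip.snapshot("wrist"))
for n in ["clamp_handle","button_top","rider_slot","pointer_tip","stop_arm","rider"]:
    print(n,[(np.round(d["extent"],1),round(d["p"],2)) for d in manip.look_for("wrist",n)[:2]])
print(s["tcp_pos"],s["q"],s["finger_gap"])
```

```text
clamp_handle [(array([211. ,  95.3, 254.1, 161.1]), 0.85)]
button_top [(array([243.9,  42.6, 261.8,  63.3]), 0.86)]
rider_slot [(array([422.6,   0. , 450.4,  25.8]), 0.95), (array([244.2,  39.9, 264.2,  64.4]), 0.42)]
pointer_tip [(array([348.4,  25.8, 410.1, 136.8]), 0.7)]
stop_arm [(array([353.4,  26.8, 411.4, 136.3]), 0.72)]
rider [(array([422.1,   1. , 450.8,  22.5]), 0.62)]
[ 0.413  -0.0978  0.2996] [-0.4971  0.1702  1.8254  0.      1.1454  1.3276] 0.7060656820488873
```

View pics/w1.png

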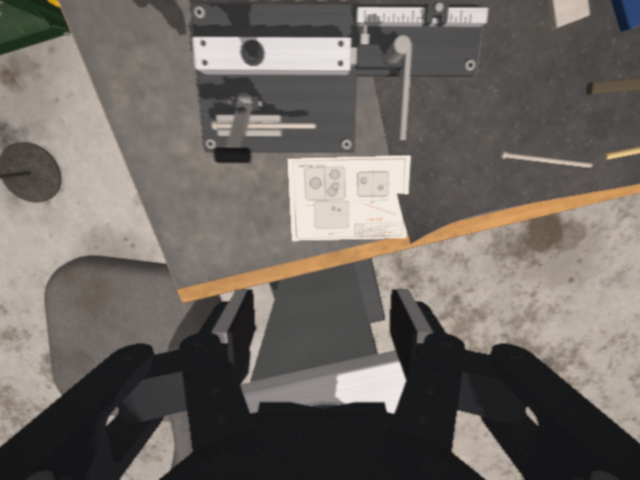

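Run:
```python
from h import *
from fit import W,pts,z
from scipy.optimize import least_squares
T=np.load("w1.npz")["T"]
p=np.load("jig.npy")
wp=[((.02,.08,.042),(195,70)),((.05,.08,.042),(194,38)),((.05,-.08,.042),(350,38)),((.02,-.08,.042),(351,70)),((-.065,-.09,.012),(355,153)),((-.065,.09,.012),(203,152)),((.02,-.225,.012),(477,76))]
print("resid wrist with top fit");
for j,u in wp: print(proj("wrist",W(p,j),T)-u)
f=lambda p:np.concatenate([proj("wrist",W(p,j),T)-u for j,u in wp])
r=least_squares(f,p);print("wrist only",r.x,r.fun.round(1))
fz=lambda q:np.concatenate([proj("wrist",W(q,j)+[0,0,q[3]],T)-u for j,u in wp])
r2=least_squares(fz,[*p,0]);print("free z",r2.x)
def tri(a,b):
    o1,d1=ray("top",a);o2,d2=ray("wrist",b,T)
    s=np.linalg.lstsq(np.c_[d1,-d2],o2-o1,rcond=None)[0];A=o1+s[0]*d1;B=o2+s[1]*d2;return (A+B)/2,np.linalg.norm(A-B)
def J(w,p=p):
    c,s=np.cos(p[2]),np.sin(p[2]);d=w[:2]-p[:2];return np.array([c*d[0]+s*d[1],-s*d[0]+c*d[1],w[2]])*1000
for n,a,b in [("handle",z(112,361),(233,155)),("button",z(224,187),(253,52)),("post",z(527,257),(403,44))]:
    w,e=tri(a,b);print(n,w,e,J(w))
q=r.x
for n,b,h in [("button",(253,51),.052),("post",(403,44),.08),("screw",(439,7),.04),("pointer",(364,42),.03)]: print(n,J(at_z("wrist",b,h,T),q))
im=cv2.imread("pics/w1.png")[0:180,180:500];cv2.imwrite("pics/w1z.png",cv2.resize(im,None,fx=2.5,fy=2.5,interpolation=cv2.INTER_CUBIC))
```

```text
resid wrist with top fit
[ 1.1512 -0.3886]
[-0.9279 -0.8986]
[ 0.79   -0.9295]
[-0.8994 -0.4169]
[-0.1671 -0.3357]
[1.0039 0.6876]
[ 0.115  -1.3651]
wrist only [ 0.5414 -0.0794 -0.2575] [ 1.1 -0.2 -0.9 -0.7  0.8 -0.1 -1.   0.3 -0.5  0.3  0.7  0.8 -0.1 -0.2]
free z [ 0.5414 -0.0794 -0.2575  0.0001]
handle [ 0.4887 -0.0344  0.1136] 0.0007446817034476498 [-62.8262  30.4353 113.5942]
button [ 0.575  -0.0726  0.0713] 0.0008477936886329076 [30.3132 15.1185 71.2631]
post [ 0.5442 -0.2093  0.0818] 0.0009524769556139147 [  34.9171 -124.9211   81.796 ]
button [35.5401 18.0873 52.    ]
post [  35.7167 -125.405    80.    ]
screw [  78.1227 -167.4017   40.    ]
pointer [ 49.1535 -94.8657  30.    ]
```

View pics/w1z.png

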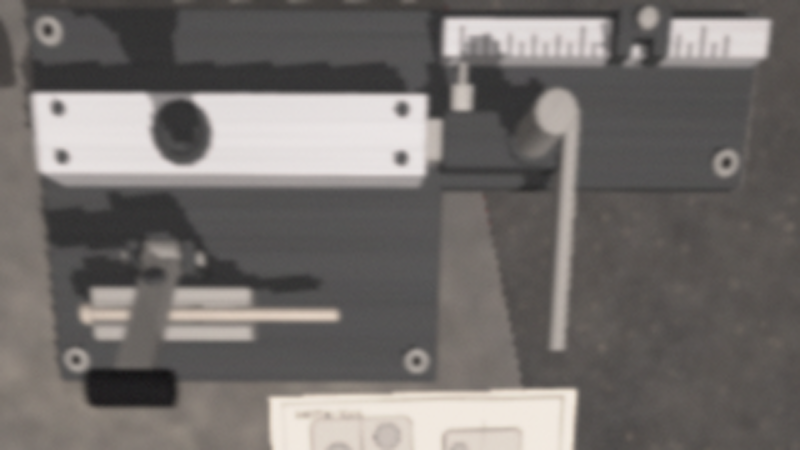

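Run:
```python
from h import *
np.save("jig.npy",[0.5416,-0.0795,-0.256])
tgt(jw(-.063,.0297,.17),5,True)
```

```text
rotvec deg tool [-0.0173  0.1385  0.0087] t 4.3
shift tool mm [-57.2267 129.2188 -81.4115] roll units 0.02307611418710319
[-0.38, 0.86, -0.54] 0.0
[-0.38, 0.86, -0.54] 0.0
[-0.38, 0.86, -0.54] 0.0
[-0.38, 0.86, -0.54] 0.0
[-0.38, 0.86, -0.54] 0.0
```

>>> {"fn": "send_rows", "kwargs": {
  "plan": [
    {"linear": [-0.38, 0.5, -0.54], "roll": 0.02},
    {"linear": [-0.38, 0.8, -0.54], "roll": 0},
    {"linear": [-0.38, 1.0, -0.54], "roll": 0},
    {"linear": [-0.38, 1.0, -0.54], "roll": 0},
    {"linear": [-0.38, 1.0, -0.54], "roll": 0}
  ],
  "claw": 52,
  "force": 20
}}

```text
t: 4.92
tcp_pos: [0.4888, -0.0352, 0.1693]
tool_rot: [-0.09, -0.701, 0.701, 0.09]
force: [0.3, 0.2, -0.6]
finger_gap: 0.606
```

Run:
```python
from h import *
tgt(jw(-.063,.0297,.1026),5,True)
s=manip.sense();T=P(s);cv2.imwrite("pics/w2.png",manip.snapshot("wrist"))
print(manip.look_for("wrist","clamp_handle")[:2],proj("wrist",jw(-.063,.0297,.1136),T))
```

```text
rotvec deg tool [-0.0126 -0.0139 -0.0197] t 4.925
shift tool mm [ 0.6813 66.699  -0.1976] roll units -0.0023175326325114466
[0.0, 0.44, -0.0] -0.0
[0.0, 0.44, -0.0] -0.0
[0.0, 0.44, -0.0] -0.0
[0.0, 0.44, -0.0] -0.0
[0.0, 0.44, -0.0] -0.0
[] [320.4337 266.1597]
```

View pics/w2.png

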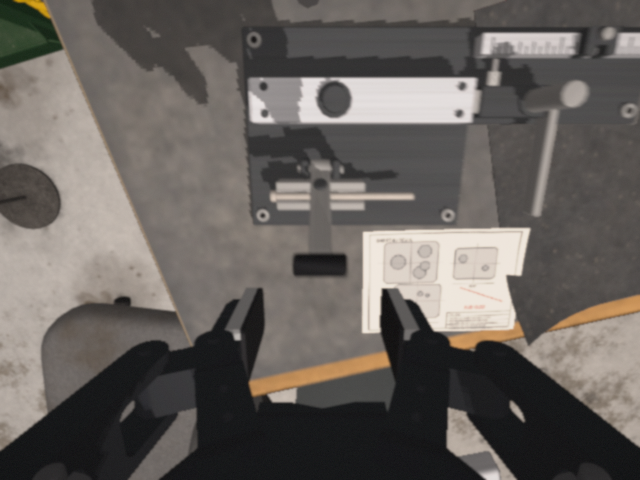

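>>> {"fn": "send_rows", "kwargs": {
  "plan": [
    {"linear": [0, 0.55, 0], "roll": 0},
    {"linear": [0, 0.55, 0], "roll": 0},
    {"linear": [0, 0.55, 0], "roll": 0},
    {"linear": [0, 0.55, 0], "roll": 0},
    {"linear": [0, 0, 0], "roll": 0}
  ]
}}

```text
t: 5.65
tcp_pos: [0.4875, -0.0354, 0.1043]
tool_rot: [0.09, 0.701, -0.701, -0.091]
force: [0.7, -0.7, -0.5]
finger_gap: 0.61
```

>>> {"fn": "send_rows", "kwargs": {
  "plan": [
    {"linear": [0, 0, 0], "roll": 0},
    {"linear": [0, 0, 0], "roll": 0},
    {"linear": [0, 0, 0], "roll": 0},
    {"linear": [0, 0, 0], "roll": 0},
    {"linear": [0, 0, 0], "roll": 0}
  ],
  "claw": 20,
  "force": 25
}}

```text
t: 6.28
tcp_pos: [0.488, -0.0344, 0.1049]
tool_rot: [-0.09, -0.701, 0.701, 0.09]
force: [-1.0, 1.2, 5.6]
finger_gap: 0.367
```

Run:
```python
from h import *
s=manip.sense();print(s["tcp_pos"],s["force"],s["finger_gap"]);cv2.imwrite("pics/w3.png",manip.snapshot("wrist"))
# arc rows
th=np.arcsin(.0686/.085);n=15
a=np.linspace(th,-0.03,n+1);x=-.085*np.cos(a);z=.085*np.sin(a)
print(th,np.c_[-np.diff(x),-np.diff(z)]/.03)
```

```text
[ 0.488  -0.0344  0.1049] [-1.0163  1.2419  5.5536] 0.36660279109801086
0.9391539538081723 [[0.1441 0.1128]
 [0.1366 0.1219]
 [0.1284 0.1304]
 [0.1197 0.1384]
 [0.1105 0.1459]
 [0.1009 0.1527]
 [0.0908 0.1589]
 [0.0804 0.1644]
 [0.0696 0.1693]
 [0.0585 0.1734]
 [0.0472 0.1768]
 [0.0357 0.1795]
 [0.024  0.1814]
 [0.0122 0.1826]
 [0.0004 0.183 ]]
```

View pics/w3.png

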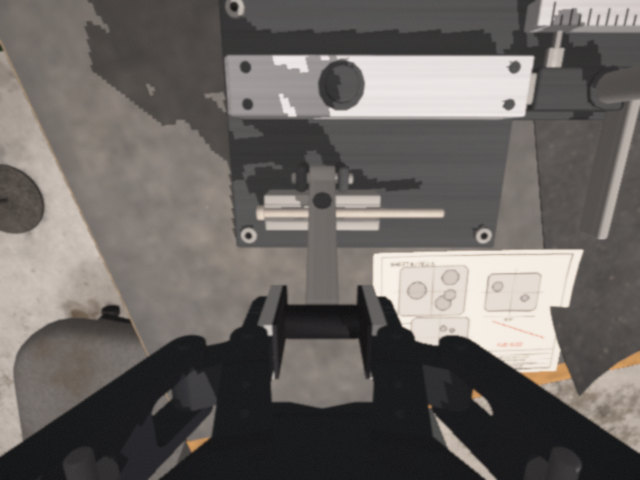

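>>> {"fn": "send_rows", "kwargs": {
  "plan": [
    {"linear": [0.14, 0.11, 0], "roll": 0},
    {"linear": [0.14, 0.12, 0], "roll": 0},
    {"linear": [0.13, 0.13, 0], "roll": 0},
    {"linear": [0.12, 0.14, 0], "roll": 0},
    {"linear": [0.11, 0.15, 0], "roll": 0}
  ]
}}

```text
t: 6.95
tcp_pos: [0.4701, -0.0297, 0.0853]
tool_rot: [-0.09, -0.701, 0.702, 0.089]
force: [-1.4, 1.0, 5.5]
finger_gap: 0.366
```

>>> {"fn": "send_rows", "kwargs": {
  "plan": [
    {"linear": [0.1, 0.15, 0], "roll": 0},
    {"linear": [0.09, 0.16, 0], "roll": 0},
    {"linear": [0.08, 0.16, 0], "roll": 0},
    {"linear": [0.07, 0.17, 0], "roll": 0},
    {"linear": [0.06, 0.17, 0], "roll": 0}
  ]
}}

```text
t: 7.58
tcp_pos: [0.458, -0.0266, 0.0601]
tool_rot: [0.09, 0.701, -0.701, -0.09]
force: [0.4, 2.0, 3.7]
finger_gap: 0.368
```

>>> {"fn": "send_rows", "kwargs": {
  "plan": [
    {"linear": [0.05, 0.18, 0], "roll": 0},
    {"linear": [0.04, 0.18, 0], "roll": 0},
    {"linear": [0.02, 0.18, 0], "roll": 0},
    {"linear": [0.01, 0.18, 0], "roll": 0},
    {"linear": [0, 0.12, 0], "roll": 0}
  ]
}}

```text
t: 8.2
tcp_pos: [0.454, -0.0255, 0.0348]
tool_rot: [0.089, 0.701, -0.701, -0.09]
force: [-1.3, 2.6, 3.6]
finger_gap: 0.366
```

Run:
```python
from h import *
s=manip.sense();print(s["tcp_pos"],s["force"],s["finger_gap"]);cv2.imwrite("pics/w4.png",manip.snapshot("wrist"))
```

```text
[ 0.454  -0.0255  0.0348] [-1.306   2.5613  3.6146] 0.3659734485090559
```

View pics/w4.png

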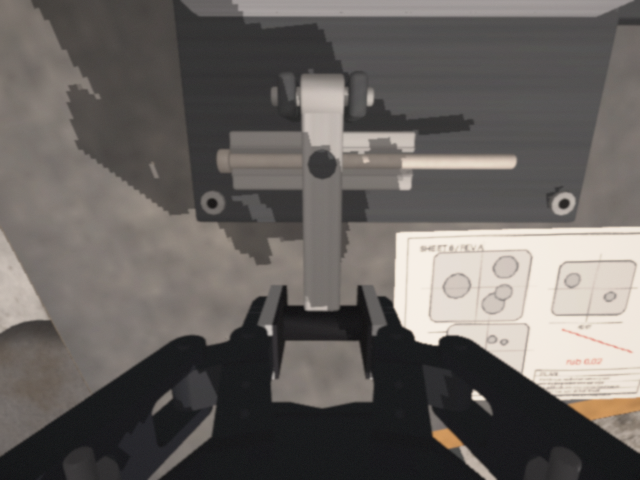

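>>> {"fn": "send_rows", "kwargs": {
  "plan": [
    {"linear": [0, 0.06, 0], "roll": 0},
    {"linear": [0, 0.06, 0], "roll": 0},
    {"linear": [0, 0.05, 0], "roll": 0},
    {"linear": [0, 0, 0], "roll": 0},
    {"linear": [0, 0, 0], "roll": 0}
  ]
}}

```text
t: 8.88
tcp_pos: [0.4541, -0.0255, 0.0326]
tool_rot: [-0.09, -0.701, 0.701, 0.089]
force: [-4.5, 2.7, 29.3]
finger_gap: 0.369
```

>>> {"fn": "send_rows", "kwargs": {
  "plan": [
    {"linear": [0, 0, 0], "roll": 0},
    {"linear": [0, 0, 0], "roll": 0},
    {"linear": [0, 0, 0], "roll": 0},
    {"linear": [0, -0.3, 0], "roll": 0},
    {"linear": [0, -0.6, 0], "roll": 0}
  ],
  "claw": 52
}}

```text
t: 9.5
tcp_pos: [0.454, -0.0257, 0.0572]
tool_rot: [0.089, 0.701, -0.701, -0.091]
force: [0.2, -0.6, 0.0]
finger_gap: 0.612
```

>>> {"fn": "send_rows", "kwargs": {
  "plan": [
    {"linear": [0, -1, 0], "roll": 0},
    {"linear": [0, -1, 0], "roll": 0},
    {"linear": [0, -1, 0], "roll": 0},
    {"linear": [-0.2, -0.6, 0], "roll": 0},
    {"linear": [-0.5, 0, 0], "roll": 0}
  ]
}}

```text
t: 10.12
tcp_pos: [0.4755, -0.0311, 0.1667]
tool_rot: [-0.091, -0.701, 0.702, 0.089]
force: [-0.6, -0.2, -0.3]
finger_gap: 0.608
```

Run:
```python
from h import *
s=manip.sense();print(s["tcp_pos"],s["force"],s["finger_gap"]);cv2.imwrite("pics/w5.png",manip.snapshot("wrist"))
T=P(s)
print("pred handle down",proj("wrist",jw(-.098,.0297,.045),T),"button",proj("wrist",jw(.035,.0185,.052),T))
for n in ["button_top","clamp_handle"]: print(n,manip.look_for("wrist",n)[:2])
tgt(jw(.035,.0185,.085),5,True)
```

```text
[ 0.4755 -0.0311  0.1667] [-0.6378 -0.151  -0.3391] 0.6081006260792604
pred handle down [321.4318 261.6817] button [338.3933  77.1336]
button_top [{'extent': [325.6, 64.3, 349.9, 95.0], 'p': 0.62}, {'extent': [577.6, 1.0, 632.6, 36.7], 'p': 0.27}]
clamp_handle [{'extent': [300.0, 141.4, 344.4, 271.8], 'p': 0.66}]
rotvec deg tool [-0.0012  0.051   0.0046] t 10.275
shift tool mm [-111.1082   79.6629   11.4646] roll units 0.00850596697720071
[-0.74, 0.53, 0.08] 0.0
[-0.74, 0.53, 0.08] 0.0
[-0.74, 0.53, 0.08] 0.0
[-0.74, 0.53, 0.08] 0.0
[-0.74, 0.53, 0.08] 0.0
```

View pics/w5.png

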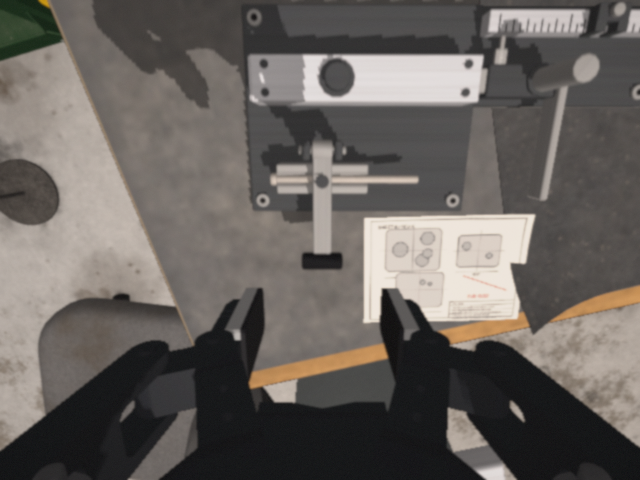

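>>> {"fn": "send_rows", "kwargs": {
  "plan": [
    {"linear": [-0.74, 0.1, 0.06], "roll": 0},
    {"linear": [-0.74, 0.4, 0.08], "roll": 0},
    {"linear": [-0.74, 0.7, 0.08], "roll": 0},
    {"linear": [-0.74, 0.7, 0.08], "roll": 0},
    {"linear": [-0.74, 0.6, 0.08], "roll": 0}
  ],
  "claw": 0
}}

```text
t: 10.9
tcp_pos: [0.5785, -0.0698, 0.0876]
tool_rot: [0.088, 0.702, -0.701, -0.091]
force: [-0.9, 0.3, 0.8]
finger_gap: 0.001
```

Run:
```python
from h import *
s=manip.sense();print(s["force"],s["finger_gap"])
tgt(jw(.035,.0185,.060),5,True)
cv2.imwrite("pics/w6.png",manip.snapshot("wrist"))
```

```text
[-0.9446  0.3415  0.8224] 0.0005915177004361237
rotvec deg tool [0.0141 0.0564 0.2545] t 10.9
shift tool mm [-1.9004 27.6315  0.1834] roll units 0.00939200124634976
[-0.01, 0.18, 0.0] 0.0
[-0.01, 0.18, 0.0] 0.0
[-0.01, 0.18, 0.0] 0.0
[-0.01, 0.18, 0.0] 0.0
[-0.01, 0.18, 0.0] 0.0
```

View pics/w6.png

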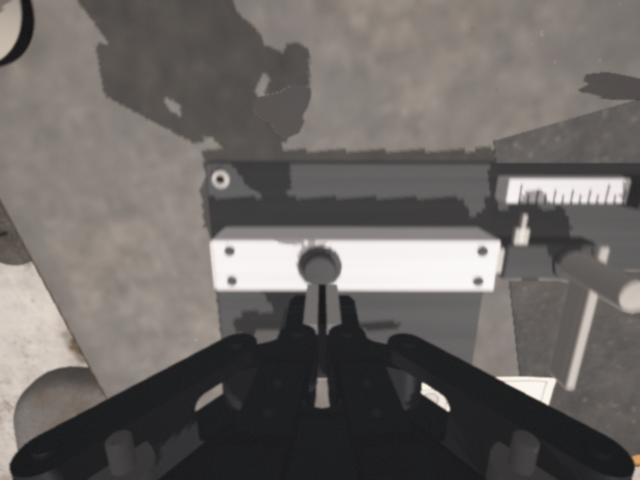

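>>> {"fn": "send_rows", "kwargs": {
  "plan": [
    {"linear": [-0.03, 0.2, 0], "roll": 0},
    {"linear": [-0.03, 0.2, 0], "roll": 0},
    {"linear": [0, 0.2, 0], "roll": 0},
    {"linear": [0, 0.2, 0], "roll": 0},
    {"linear": [0, 0.1, 0], "roll": 0}
  ]
}}

```text
t: 11.58
tcp_pos: [0.5808, -0.0704, 0.0631]
tool_rot: [0.09, 0.701, -0.701, -0.09]
force: [0.4, 0.4, -0.6]
finger_gap: 0.0
```

>>> {"fn": "send_rows", "kwargs": {
  "plan": [
    {"linear": [0, 0.06, 0], "roll": 0},
    {"linear": [0, 0.06, 0], "roll": 0},
    {"linear": [0, 0.06, 0], "roll": 0},
    {"linear": [0, 0, 0], "roll": 0},
    {"linear": [0, 0, 0], "roll": 0}
  ]
}}

```text
t: 12.2
tcp_pos: [0.5812, -0.0705, 0.058]
tool_rot: [-0.09, -0.701, 0.701, 0.09]
force: [-1.0, -0.3, 1.2]
finger_gap: 0.001
```

>>> {"fn": "send_rows", "kwargs": {
  "plan": [
    {"linear": [0, 0.06, 0], "roll": 0},
    {"linear": [0, 0.06, 0], "roll": 0},
    {"linear": [0, 0.06, 0], "roll": 0},
    {"linear": [0, 0, 0], "roll": 0},
    {"linear": [0, 0, 0], "roll": 0}
  ]
}}

```text
t: 12.82
tcp_pos: [0.5813, -0.0705, 0.0531]
tool_rot: [-0.09, -0.701, 0.701, 0.09]
force: [-0.9, 0.4, 7.7]
finger_gap: 0.003
```

>>> {"fn": "send_rows", "kwargs": {
  "plan": [
    {"linear": [0, 0.06, 0], "roll": 0},
    {"linear": [0, 0.05, 0], "roll": 0},
    {"linear": [0, 0.05, 0], "roll": 0},
    {"linear": [0, 0, 0], "roll": 0},
    {"linear": [0, 0, 0], "roll": 0}
  ]
}}

```text
t: 13.45
tcp_pos: [0.5813, -0.0705, 0.053]
tool_rot: [-0.09, -0.701, 0.702, 0.089]
force: [-9.0, 1.5, 37.1]
finger_gap: -0.003
```

>>> {"fn": "send_rows", "kwargs": {
  "plan": [
    {"linear": [0, -0.5, 0], "roll": 0},
    {"linear": [0, -0.8, 0], "roll": 0},
    {"linear": [0, -1, 0], "roll": 0},
    {"linear": [0, -0.8, 0.5], "roll": 0},
    {"linear": [0, 0, 1], "roll": 0}
  ],
  "claw": 0
}}

```text
t: 14.08
tcp_pos: [0.5712, -0.1141, 0.1423]
tool_rot: [-0.091, -0.701, 0.702, 0.088]
force: [0.7, -0.2, -0.8]
finger_gap: -0.004
```

>>> {"fn": "send_rows", "kwargs": {
  "plan": [
    {"linear": [0, 0, 1], "roll": 0},
    {"linear": [0, 0, 1], "roll": 0},
    {"linear": [0, 0, 0.8], "roll": 0},
    {"linear": [0, 0, 0.4], "roll": 0},
    {"linear": [0, 0, 0], "roll": 0}
  ],
  "claw": 46
}}

```text
t: 14.7
tcp_pos: [0.5454, -0.2073, 0.1402]
tool_rot: [0.09, 0.701, -0.701, -0.091]
force: [0.6, -0.3, -0.1]
finger_gap: 0.539
```

Run:
```python
from h import *
s=manip.sense();T=P(s);print(s["force"],s["finger_gap"])
tgt(jw(.0353,-.125,.0555),5,True)
cv2.imwrite("pics/w7.png",manip.snapshot("wrist"))
cv2.imwrite("pics/top7.png",manip.snapshot("top"))
for n in ["stop_arm","button_top","rider_slot"]: print(n,manip.look_for("wrist",n)[:2])
print(proj("wrist",jw(.0353,-.125,.08),T),proj("wrist",jw(.035,.0185,.045),T))
```

```text
[ 0.604  -0.2827 -0.0541] 0.5390593960352213
rotvec deg tool [ 0.0219 -0.0179  0.0245] t 14.7
shift tool mm [ 0.6958 84.7267  2.3141] roll units -0.0029753417880572217
[0.0, 0.56, 0.02] -0.0
[0.0, 0.56, 0.02] -0.0
[0.0, 0.56, 0.02] -0.0
[0.0, 0.56, 0.02] -0.0
[0.0, 0.56, 0.02] -0.0
stop_arm [{'extent': [264.3, 204.0, 348.8, 348.2], 'p': 0.73}, {'extent': [545.1, 0.3, 638.3, 58.1], 'p': 0.69}]
button_top []
rider_slot [{'extent': [365.8, 169.8, 402.7, 202.8], 'p': 0.63}, {'extent': [264.0, 204.0, 353.1, 345.9], 'p': 0.25}]
[324.5962 263.5133] [120.1139 246.4484]
```

View pics/w7.png

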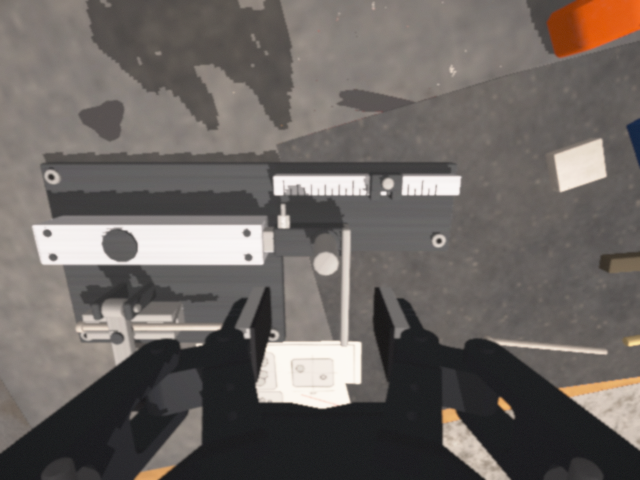

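Run:
```python
import cv2
im=cv2.imread("pics/w7.png")[155:245,255:475];cv2.imwrite("pics/w7z.png",cv2.resize(im,None,fx=3.6,fy=3.6,interpolation=cv2.INTER_CUBIC))
```

```text
(no output)
```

View pics/w7z.png

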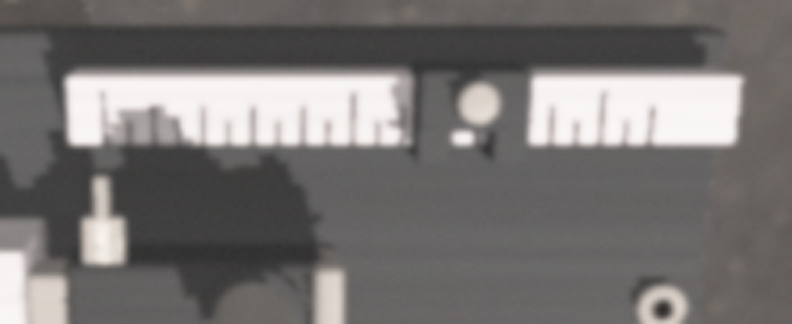

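>>> {"fn": "send_rows", "kwargs": {
  "plan": [
    {"linear": [0, 0.5, 0.09], "roll": 0},
    {"linear": [0, 0.8, 0], "roll": 0},
    {"linear": [0.02, 0.8, 0], "roll": 0},
    {"linear": [0, 0.5, 0], "roll": 0},
    {"linear": [0, 0.2, 0], "roll": 0}
  ]
}}

```text
t: 15.58
tcp_pos: [0.5438, -0.209, 0.0552]
tool_rot: [0.089, 0.702, -0.701, -0.09]
force: [-0.8, -0.1, -0.3]
finger_gap: 0.539
```

>>> {"fn": "send_rows", "kwargs": {
  "plan": [
    {"linear": [0, 0, 0], "roll": 0},
    {"linear": [0, 0, 0], "roll": 0},
    {"linear": [0, 0, 0], "roll": 0},
    {"linear": [0, 0, 0], "roll": 0},
    {"linear": [0, 0, 0], "roll": 0}
  ],
  "claw": 5,
  "force": 40
}}

```text
t: 16.2
tcp_pos: [0.5448, -0.2095, 0.0572]
tool_rot: [-0.09, -0.701, 0.702, 0.089]
force: [0.8, 1.4, 2.3]
finger_gap: 0.173
```

>>> {"fn": "send_rows", "kwargs": {
  "plan": [
    {"linear": [0, 0, 0.1], "roll": 0},
    {"linear": [0, 0, 0.2], "roll": 0},
    {"linear": [0, 0, 0.3], "roll": 0},
    {"linear": [0, 0, 0.3], "roll": 0},
    {"linear": [0, 0, 0.3], "roll": 0}
  ]
}}

```text
t: 16.82
tcp_pos: [0.5355, -0.2448, 0.0572]
tool_rot: [-0.09, -0.701, 0.701, 0.09]
force: [2.1, 2.5, 6.1]
finger_gap: 0.177
```

>>> {"fn": "send_rows", "kwargs": {
  "plan": [
    {"linear": [0, 0, 0.3], "roll": 0},
    {"linear": [0, 0, 0.3], "roll": 0},
    {"linear": [0, 0, 0.3], "roll": 0},
    {"linear": [0, 0, 0.2], "roll": 0},
    {"linear": [0, 0, 0], "roll": 0}
  ]
}}

```text
t: 17.45
tcp_pos: [0.5271, -0.2771, 0.0572]
tool_rot: [-0.091, -0.701, 0.701, 0.09]
force: [1.9, 3.0, 6.2]
finger_gap: 0.172
```

Run:
```python
from h import *
s=manip.sense();T=P(s);print(s["force"],s["finger_gap"],s["tcp_pos"])
im=manip.snapshot("wrist");cv2.imwrite("pics/w8.png",im)
p=np.load("jig.npy");d=s["tcp_pos"][:2]-p[:2];c,q=np.cos(p[2]),np.sin(p[2]);print("jig",c*d[0]+q*d[1],-q*d[0]+c*d[1])
z=im[60:320,190:450];cv2.imwrite("pics/w8z.png",cv2.resize(z,(598,598),interpolation=cv2.INTER_CUBIC))
```

```text
[1.9382 3.0285 6.1588] 0.17193635439269134 [ 0.5271 -0.2771  0.0572]
jig 0.03601214091177358 -0.1948695675588013
```

View pics/w8.png

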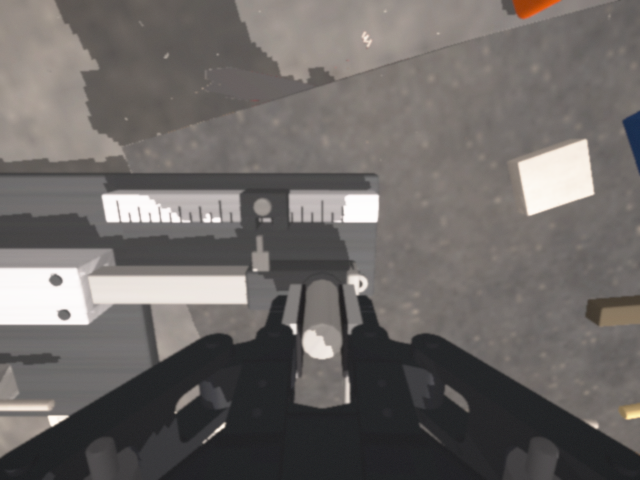

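View pics/w8z.png

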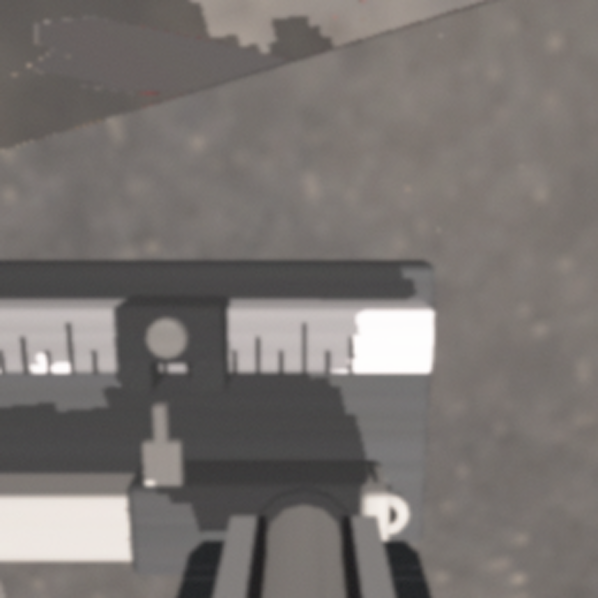

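Run:
```python
import cv2
im=cv2.imread("pics/w8.png")[180:280,220:340]
cv2.imwrite("pics/w8zz.png",cv2.resize(im,(720,600),interpolation=cv2.INTER_CUBIC))
```

```text
(no output)
```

View pics/w8zz.png

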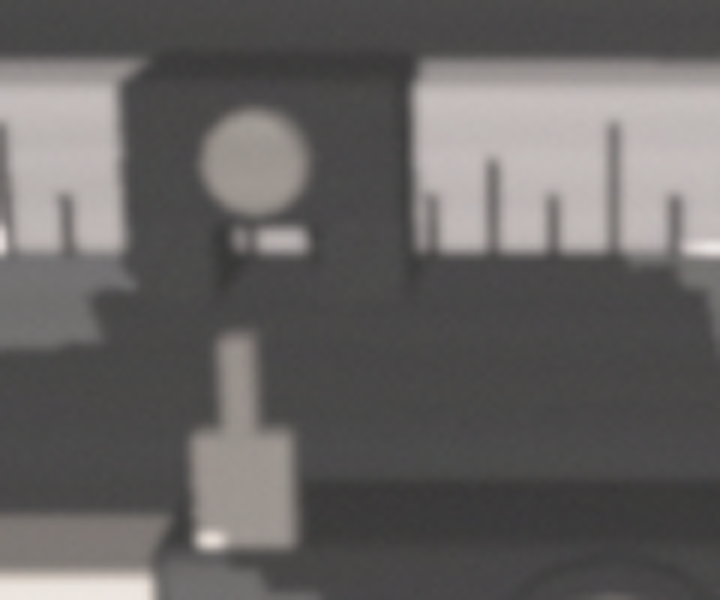

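>>> {"fn": "send_rows", "kwargs": {
  "plan": [
    {"linear": [0, 0, 0.04], "roll": 0},
    {"linear": [0, 0, 0.06], "roll": 0},
    {"linear": [0, 0, 0], "roll": 0},
    {"linear": [0, 0, 0], "roll": 0},
    {"linear": [0, 0, 0], "roll": 0}
  ]
}}

```text
t: 18.12
tcp_pos: [0.5265, -0.2795, 0.0572]
tool_rot: [-0.09, -0.701, 0.701, 0.09]
force: [2.0, 1.9, 5.6]
finger_gap: 0.17
```

Run:
```python
from h import *
s=manip.sense();T=P(s);print(s["force"],s["finger_gap"],s["tcp_pos"])
im=manip.snapshot("wrist");cv2.imwrite("pics/w9.png",im)
tp=manip.snapshot("top");cv2.imwrite("pics/top9.png",tp)
print("disp",np.linalg.norm(s["tcp_pos"]-[.5448,-.2095,.0572]))
a=cv2.resize(im[180:280,220:340],(600,500),interpolation=cv2.INTER_CUBIC)
cv2.imwrite("pics/w9z.png",a)
cv2.imwrite("pics/top9z.png",cv2.resize(tp[145:280,190:400],None,fx=3.8,fy=3.8,interpolation=cv2.INTER_CUBIC))
# expected column of pointer (tool z -30) vs slot
for x,zz in [(.050,.02),(.050,.025),(.05,.03),(.068,.026)]:
    for y in (-.0945-.0725,): print(x,zz,(proj("wrist",jw(x,y,zz),T)-[220,180])*5)
```

```text
[1.9703 1.8784 5.5593] 0.17014503125972003 [ 0.5265 -0.2795  0.0572]
disp 0.07238649649883043
0.05 0.02 [216.0862 363.9019]
0.05 0.025 [208.1383 379.4976]
0.05 0.03 [199.7472 395.9632]
0.068 0.026 [197.4935 211.55  ]
```

View pics/w9z.png

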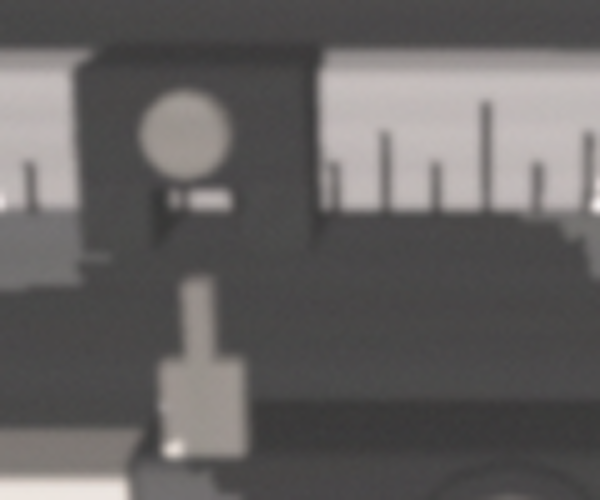

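View pics/top9z.png

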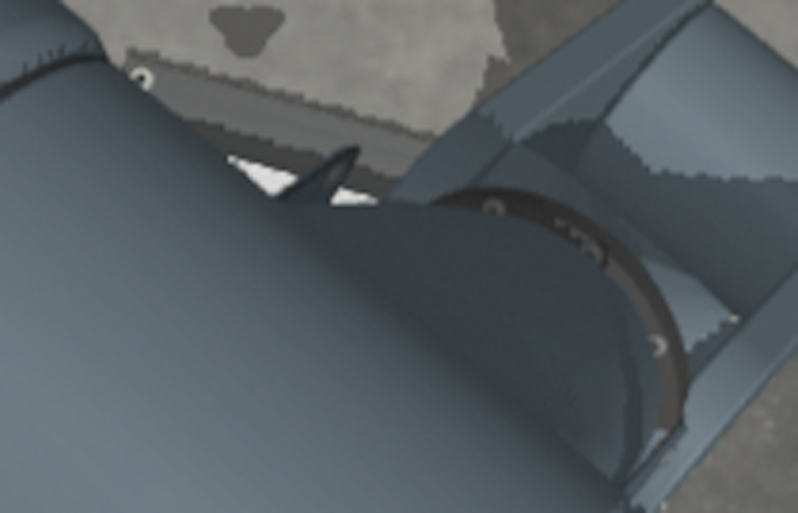

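Run:
```python
from h import *
from scipy.optimize import least_squares
# poses: w7 pose measured at that time
T9=P(manip.sense())
T7=T9.copy();T7[:3,3]=[.5454,-.2073,.1402]
u=lambda c,o,k:(np.array(c)+.5)/k-.5+o
w7=u((94,177),[255,155],3.6);w9=u((181,276),[220,180],5)
f=lambda v:np.concatenate([proj("wrist",jw(v[0],v[1],v[2]),T7)-w7,proj("wrist",jw(v[0],v[1]-.0724,v[2]),T9)-w9])
r=least_squares(f,[.06,-.094,.026],x_scale=.01);print("pointer left top edge start",r.x*1000,r.fun)
# marks 0 in w7, slot left wall bottom in w9, marks in w9
def J(w):
    p=np.load("jig.npy");c,s=np.cos(p[2]),np.sin(p[2]);d=w[:2]-p[:2];return np.array([c*d[0]+s*d[1],-s*d[0]+c*d[1]])*1000
print("mark0 w7",J(at_z("wrist",u((103,140),[255,155],3.6),.026,T7)),"mark100 w7",J(at_z("wrist",u((603,140),[255,155],3.6),.026,T7)))
print("mark85 w9",J(at_z("wrist",u((335,208),[220,180],5),.026,T9)),"mark100",J(at_z("wrist",u((486,208),[220,180],5),.026,T9)))
print("slot left bottom",J(at_z("wrist",u((168,208),[220,180],5),.026,T9)))
for h in (.034,.036,.038):print("slot right top",h,J(at_z("wrist",u((234,205),[220,180],5),h,T9)),"screw",J(at_z("wrist",u((185,134),[220,180],5),h+.004,T9)),"block L/R",J(at_z("wrist",u((80,150),[220,180],5),h,T9)))
print("block R bottom",J(at_z("wrist",u((317,150),[220,180],5),.026,T9)))
```

```text
pointer left top edge start [ 63.1494 -93.6891  32.0107] [-0.2913 -0.2271  0.197   0.1536]
mark0 w7 [ 69.4287 -95.2382] mark100 w7 [  69.4574 -196.2561]
mark85 w9 [  68.5515 -180.4658] mark100 [  68.556  -195.4544]
slot left bottom [  68.5466 -163.8885]
slot right top 0.034 [  70.752  -171.7779] screw [  78.326  -168.2848] block L/R [  76.0283 -157.6094]
slot right top 0.036 [  71.2264 -172.1089] screw [  78.7144 -168.6697] block L/R [  76.436  -158.1197]
slot right top 0.038 [  71.7009 -172.4398] screw [  79.1028 -169.0547] block L/R [  76.8437 -158.63  ]
block R bottom [  74.4044 -178.865 ]
```

>>> {"fn": "send_rows", "kwargs": {
  "plan": [
    {"linear": [0, 0, 0.015], "roll": 0},
    {"linear": [0, 0, 0], "roll": 0},
    {"linear": [0, 0, 0], "roll": 0},
    {"linear": [0, 0, 0], "roll": 0},
    {"linear": [0, 0, 0], "roll": 0}
  ]
}}

```text
t: 18.85
tcp_pos: [0.5264, -0.2798, 0.0572]
tool_rot: [-0.09, -0.701, 0.701, 0.09]
force: [1.7, 2.6, 5.7]
finger_gap: 0.168
```

Run:
```python
from h import *
s=manip.sense();print(s["force"],s["finger_gap"],s["tcp_pos"])
print("disp",np.linalg.norm(s["tcp_pos"]-[.5448,-.2095,.0572]))
im=manip.snapshot("wrist");cv2.imwrite("pics/w10.png",im)
cv2.imwrite("pics/sc10.png",manip.snapshot("scene"))
```

```text
[1.6509 2.591  5.7499] 0.16815010503682418 [ 0.5264 -0.2798  0.0572]
disp 0.07268426046394406
```

View pics/w10.png

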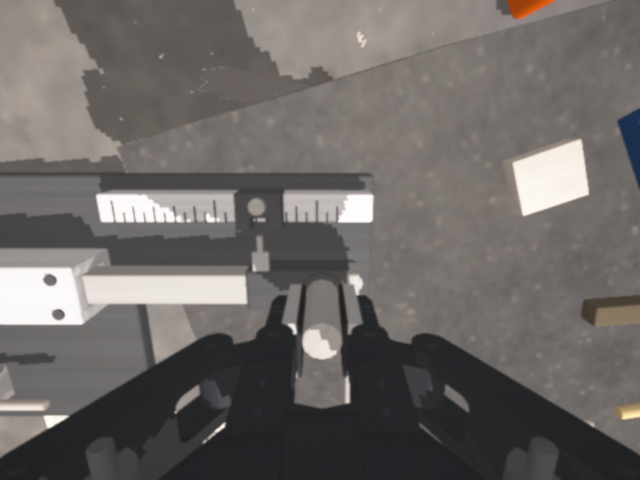

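View pics/sc10.png

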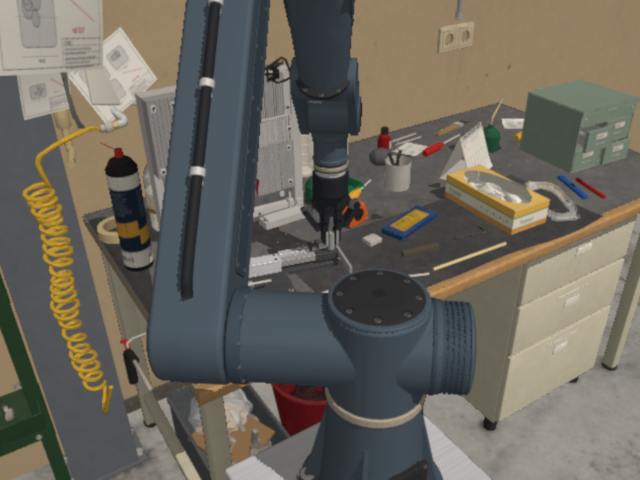

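```bash
python3 -c "
from station import manip
print(manip.sign_off())"
```

```text
the job is handed in; nothing more can be done
None
```

The job is done in the order asked and handed in at about 19 s on the clock, with the gripper still holding the stop arm out by its post.

- **Clamp:** I swung it down by its T-handle until it hit the hard stop, at about 29 N. A wrist picture afterwards showed the handle within 1 px of where it should be when fully down, and the pin lying in its vee.
- **Lock button:** I pressed it to the hard stop with the fingertips at 45 mm, at about 37 N. The arm then slid freely.
- **Stop arm:** It is drawn out 72.7 mm by the tool's travel. The rider slot reads about 72.6 mm on the scale marks. The last wrist picture shows the pointer opposite the slot.
- **Disagreement between checks:** Before the final nudge of about 0.4 mm, triangulating the pointer put it about 0.6 mm short of the slot, while the tool travel and scale reading put it about 0.2 mm short. The remaining error is probably within about 0.5 mm.
- **Left alone:** The rider was not touched, and no contact was made with the things round the jig.
- **Not seen at the end:** The robot arm blocked the top camera, and the clamp and button were outside the last wrist picture. Their last checks are the earlier ones above.

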